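Clear the bar-cutting plate with the scraper block

TASK

Get the cutting plate ready for the next bar: slide the gauge head along its rail fully home against the end stop away from the catch pan, and sweep all four steel offcuts off the plate into the catch pan with the scraper block, never touching the offcuts with the gripper. Finish with the scraper block standing upright on the bench, foot down, beside the plate, pan and tray, and leave the brush where it lies.

Things in the scene. Friction and masses are not known exactly. Their poses are not given: they have to be found in the camera images.
- plate_top (a point): Centre of the top face of the fixed steel cutting plate: 170 mm (its x) by 240 mm (its y), flat, without lips, 40 mm above the bench; turned by up to 0.2 rad. A rail runs along its +x (far) edge, parallel to its y, 97 to 129 mm from the centre, with end stops 66 mm high at y = +-191 mm. The catch pan and the stock tray stand against its two y ends.
- gauge (a joint): Slide of the gauge head along the rail, in m: 0 in the middle of the plate, positive towards the plate's +y, from -0.155 (home against the end stop on the -y side) to +0.155 (home on the +y side). It slides with 2 N of friction plus a little damping and stays where it is left. Starts between -0.06 and 0.06.
- gauge_post (a point): Centre of the square upright post on the gauge head's arm: 24 x 24 mm, 45 mm high (74 to 119 mm above the bench), axes as the plate's, 30 mm from the plate's centre towards the rail. Push it sideways to slide the head along.
- gauge_arm (a point): Middle of the gauge head's arm, a bar 150 mm long (plate x -43 to +107 mm), 20 mm wide (y), 12 mm thick, that hangs over the plate from the rail, 62 to 74 mm above the bench: the offcuts pass below it, the scraper block does not. With the head home, the arm hangs clear of the plate, beyond its end.
- pan_in (a point): Centre of the inner floor of the fixed, empty dark sheet-metal catch pan, 4 mm above the bench: 170 mm (x) by 100 mm (y) outside, walls 4 mm thick, 38 mm high, open on top; it stands against the plate's +y or -y end (centre 172 mm from the plate's), axes as the plate's, its rim 2 mm below the plate's top.
- stock_tray: Fixed wooden tray with compartments holding stock, 170 x 100 x 45 mm, origin under its centre; at the plate's end opposite the pan. Not a place for offcuts.
- scraper_mid (a point): Centre (half-way up, 37.5 mm above its underside) of the loose scraper block, 0.22 to 0.37 kg, standing on the bench at left or right: a black rubber foot 140 mm (x) by 36 mm (y) by 25 mm high, with a light wooden grip 100 mm (x) by 24 mm thick (y) on its middle, 75 mm high in all. Grasp the wooden grip across its 24 mm, about 55 mm above the underside; sweep with its long side ahead.
- brush_mid (a point): Centre of a wooden brush with black bristles lying on the bench, 150 x 36 x 38 mm, on the other side from the scraper block (a bystander).
- offcut0: Loose offcut of dark steel bar, 60 mm (x) by 20 mm (y) by 10 mm thick, origin at the centre of its underside, 0.05 to 0.12 kg, at the start lying flat on the plate, its length within 0.5 rad of the plate's y; all offcuts start within 70 mm of the plate's centre in x and 75 mm in y.
- offcut1: Loose offcut of dark steel bar, 56 mm (x) by 20 mm (y) by 10 mm thick, origin at the centre of its underside, 0.05 to 0.12 kg, at the start lying flat on the plate, its length within 0.5 rad of the plate's y; all offcuts start within 70 mm of the plate's centre in x and 75 mm in y.
- offcut2: Loose offcut of dark steel bar, 60 mm (x) by 20 mm (y) by 10 mm thick, origin at the centre of its underside, 0.05 to 0.12 kg, at the start lying flat on the plate, its length within 0.5 rad of the plate's y; all offcuts start within 70 mm of the plate's centre in x and 75 mm in y.
- offcut3: Loose offcut of dark steel bar, 52 mm (x) by 20 mm (y) by 10 mm thick, origin at the centre of its underside, 0.05 to 0.12 kg, at the start lying flat on the plate, its length within 0.5 rad of the plate's y; all offcuts start within 70 mm of the plate's centre in x and 75 mm in y.
Things that resemble listed ones, but are neither listed nor needed, are in the scene too. What is shaped like the part that bears scraper_mid but purple is not meant.

How it is judged:
At the end, for the whole second after the job is handed in: All four offcuts rest inside the catch pan (centres within its walls, under 45 mm above its floor); the gauge head is within 6 mm of the end stop away from the pan; the scraper block stands upright (0.1 rad) on the bench itself, its centre 34 to 40.5 mm above the bench (x of offcut0 in the frame of pan_in between -0.084 and 0.084 m and y of offcut0 in the frame of pan_in between -0.05 and 0.05 m and z of offcut0 in the frame of pan_in between -0.003 and 0.045 m and linear speed of each of offcut0, offcut1, offcut2, offcut3 below 0.02 m/s and x of offcut1 in the frame of pan_in between -0.084 and 0.084 m and y of offcut1 in the frame of pan_in between -0.05 and 0.05 m and z of offcut1 in the frame of pan_in between -0.003 and 0.045 m and x of offcut2 in the frame of pan_in between -0.084 and 0.084 m and y of offcut2 in the frame of pan_in between -0.05 and 0.05 m and z of offcut2 in the frame of pan_in between -0.003 and 0.045 m and x of offcut3 in the frame of pan_in between -0.084 and 0.084 m and y of offcut3 in the frame of pan_in between -0.05 and 0.05 m and z of offcut3 in the frame of pan_in between -0.003 and 0.045 m and ((y of pan_in in the frame of plate_top above 0 m and value of joint gauge below -0.149 m) or (y of pan_in in the frame of plate_top below 0 m and value of joint gauge above 0.149 m)) and height (world z) of scraper_mid between 0.034 and 0.0405 m and angle between scraper_mid's own z axis and vertical below 0.1 rad); the robot touches nothing.
It fails at once if the gripper or arm presses on an offcut (over 1 N) (contact force between any of the fingers, the arm and offcut0 above 1 N or contact force between any of the fingers, the arm and offcut1 above 1 N or contact force between any of the fingers, the arm and offcut2 above 1 N or contact force between any of the fingers, the arm and offcut3 above 1 N).
It fails at once if the brush is moved by more than 30 mm (distance of brush_mid from where it was at the start of the episode above 0.03 m).
It also fails if it takes over 70 s, if anything falls off the work surface, if the arm or the gripper's body presses on something with over 40 N, if the wrist force passes 120 N, or if a joint passes its speed limit or range.

ROBOT

A 6-joint arm with a two-finger parallel gripper is mounted at the origin on the work surface. World frame = base frame: x ahead of the robot, y to its left, z up, the work surface at z = 0. Lengths are in m, angles in rad, forces in N, time in s.
With the tool pointing down it reaches from about 0.375 to 0.75 m from the base axis. Payload 9 kg.
Tool frame: the origin (TCP) lies at the very end of the fingers, on their centre line; the grasp point (between the pads) lies env.tcp_to_grasp behind it (env.tcp_to_grasp is the distance from the TCP to the grasp point, in m); z points along the fingers, y is the direction in which the jaws open and shut (so a half turn about z gives the same grasp; the last joint's range is limited). The gripper opens to 85 mm and grips with 20 to 120 N. Pads are 22 mm wide; open, the fingers measure 114 mm over their backs; the gripper's body (76 mm by 85 mm) begins 54 mm behind the grasp point. The pads swing forward as they close: fully open they stand 13 mm farther back than shut.
Start: joints at [-1.465, 0.104, 0.097, 1.564, 0, 1.353], TCP at [0.191, -0.569, 0.231] pointing down, gripper open.
Joint ranges: [-2.99, 2.99], [-0.84, 1.86], [-1.1, 1.16], [-1.84, 2.11], [-1.51, 1.56], [-3.14, 3.14]. Speed limits (rad/s): [2.22, 2.22, 2.57, 3.14, 3.14, 3.14].

INTERFACE

Orientations are given as a unit quaternion [x, y, z, w].
In Python, from station import env gives the robot as it stands. The module is installed in compiled form; this text tells all that it offers.
- The arm moves only by the tool move_arm, never from a script. Its argument "series" is one flat list of numbers, 7 for each row, row after row: the shift along the world's x, y, z in mm, then the turn, a rotation vector about the world's x, y, z in rad, then the finger opening in mm, from 0 to 85.4. A call has 1 to 8 rows; each row shifts and turns the commanded pose from where the row before left it; what a row does not reach is not made up. A row lasts 1/12 s, in which the tool goes at most 41.7 mm and 7.16 degrees, less where a joint would pass 70% of its speed; a pose out of reach is approached as far as the arm can. A call is refused whole if a number of a shift passes 41.7 or a number of a turn 0.125, either way. A call with a gripper value outside its range is refused whole. The fingers move at their own pace and stop on an object; "force" is the grip in N (left out, the last holds). Time passes only in rows, so rows that do not move let the fingers close. It gives the time, the measured TCP pose, the force and the opening at its end, in the units of the state.
- env.read_state(): the state, without advancing time (a new reading comes with each control period).
- env.snapshot(name): name is "scene" or "side" or "wrist"; returns a dict with "img" (384x512x3 uint8, red, green, blue), "z_map" (384x512 float32, m along the optical axis (not along the pixel's ray), 0 where there is no reading), "vertical_fov" (degrees; the focal length in pixels is half the picture's height over the tangent of half this angle, whatever the lens; pixels are square), "cx", "cy" (the principal point, pixels), "extrinsics" (4x4, takes a point from world to camera coordinates). Camera axes: x right, y up, looking along -z (the intrinsics and any distortion apply to the point x, -y, -z); pixel columns grow to the right and rows downward; lengths in m; the calibration is good to about 2 mm. A picture is of the moment at which its call begins.
- env.hand_in(): hands the job in, once; it reports no verdict.
Trained networks look in the newest picture that a camera, given by its name, has taken for a name from the list of things; names that differ only in an ending like _2 or _b are one class to them, and where a whole thing is asked for, a point or a joint stands for the part that bears it (a point fixed in the world has none). Each returns a list of dicts, best first, with "confidence" (0 to 1); they miss things now and then, are a little off and sometimes report something else, mostly with a low value. They report only what shows in the picture. A call takes as long as a camera call. They do not tell look-alikes from the thing itself.
- env.search_frame(camera, query): "bbox" ([left, top, right, bottom] in pixels, round what is visible of it).
The state is a dict: "t": time; "joint_pos": joint angles; "dq": joint speeds; "effort": joint torques, N m; "position": TCP position; "ee_rot": TCP orientation; "wrist_force": force on the tool from outside, world axes, zero at the start; "ft_torque": the same for the moment, N m; "grip_width": finger opening in m.
Only numpy, scipy, OpenCV 4.12 (cv2) and the standard library are available. Lean on these libraries where they do the work, as an engineer would, in place of code of your own. Each camera call takes 0.05 s, during which the arm holds its last target.

## Working session

There is one attempt and no reset: what is moved stays moved. The work goes in short steps, Python scripts to look and compute and a tool call to move; the robot and the scene stay as the last step left them, time stands still between calls to the robot, and variables do not carry over. Pictures are saved under pics/ and viewed, and the job is handed in when it is done.

Besides the shell and the picture viewer there is one more tool, called as name(argument=value, ...) on one line, values as JSON. move_arm: Moves the arm, as the interface text tells. Its arguments: {"type":"object","properties":{"series":{"type":"array","items":{"type":"number"}},"force":{"type":"number"}},"required":["series"]}

```bash
mkdir -p pics; cat > h.py <<'E'
import numpy as np, cv2
from station import env
def snap(cam,fn=None):
    s=env.snapshot(cam)
    if fn: cv2.imwrite('pics/'+fn,cv2.cvtColor(s['img'],cv2.COLOR_RGB2BGR))
    return s
def cloud(s):
    H,W=s['z_map'].shape
    f=H/2/np.tan(np.radians(s['vertical_fov'])/2)
    v,u=np.mgrid[0:H,0:W]
    d=s['z_map']
    p=np.stack([(u-s['cx'])/f*d,-(v-s['cy'])/f*d,-d],-1)
    E=np.array(s['extrinsics']); R=E[:3,:3];t=E[:3,3]
    w=(p-t)@R
    w[d<=0]=np.nan
    return w
def proj(s,P):
    H,W=s['z_map'].shape
    f=H/2/np.tan(np.radians(s['vertical_fov'])/2)
    E=np.array(s['extrinsics']); c=E[:3,:3]@np.array(P)+E[:3,3]
    return s['cx']+f*c[0]/-c[2], s['cy']-f*c[1]/-c[2]
E
python3 - <<'E'
from h import *
print(env.read_state(), env.tcp_to_grasp)
for c in ['scene','side','wrist']:
    s=snap(c,c+'0.png'); print(c,s['vertical_fov'],s['cx'],s['cy'],[k for k in s]); print(np.round(s['extrinsics'],3))
    for q in ['plate_top','gauge','gauge_post','gauge_arm','pan_in','stock_tray','scraper_mid','brush_mid','offcut0']:
        try: print(q,[(np.round(d['bbox']).astype(int).tolist(),round(d['confidence'],2)) for d in env.search_frame(c,q)][:6])
        except Exception as e: print(q,e)
print(env.read_state()['t'])
E
```

```text
{'t': 0.0, 'joint_pos': array([-1.46471461e+00,  1.04681657e-01,  9.64826561e-02,  1.56389158e+00,
       -3.39382630e-05,  1.35311458e+00]), 'dq': array([ 1.12036265e-03, -9.12798981e-05,  2.36090211e-04,  1.08914574e-03,
       -8.05603664e-04,  7.08493177e-04]), 'effort': array([-7.88308171e-04, -5.56931627e+01,  5.03647435e+01,  1.71127275e-02,
       -3.23136610e-04,  4.49687221e-08]), 'position': array([ 0.19085624, -0.56849288,  0.23054002]), 'ee_rot': array([ 9.86925533e-01,  1.61175597e-01,  1.91481911e-05, -6.47065283e-04]), 'wrist_force': array([-0.11752068, -0.26124519, -0.27640265]), 'ft_torque': array([ 0.01263664,  0.00457442, -0.06350291]), 'grip_width': 0.08565022542842533} 0.0187
scene 57.77290275484643 247.90378864809267 189.97636394241408 ['img', 'z_map', 'vertical_fov', 'cx', 'cy', 'extrinsics']
[[-0.551  0.835 -0.01   0.309]
 [-0.676 -0.439  0.593  0.296]
 [ 0.49   0.333  0.805 -1.266]
 [ 0.     0.     0.     1.   ]]
plate_top [([166, 173, 306, 294], 0.73)]
gauge [([227, 198, 276, 257], 0.68), ([175, 135, 213, 177], 0.43)]
gauge_post [([227, 202, 274, 259], 0.77
[... 932 characters left out ...]
153, 247, 247, 316], 0.56)]
stock_tray [([214, 153, 292, 202], 0.6)]
scraper_mid [([271, 136, 321, 175], 0.9), ([305, 116, 347, 148], 0.8), ([221, 110, 266, 146], 0.74)]
brush_mid [([169, 324, 255, 360], 0.57)]
offcut0 [([230, 201, 263, 214], 0.7), ([219, 220, 246, 237], 0.56), ([199, 215, 218, 230], 0.48), ([218, 194, 235, 209], 0.44)]
wrist 63.691652515548796 255.75746789422308 192.3048772930942 ['img', 'z_map', 'vertical_fov', 'cx', 'cy', 'extrinsics']
[[ 0.319 -0.948  0.001 -0.601]
 [ 0.912  0.306 -0.275  0.036]
 [ 0.26   0.088  0.962 -0.378]
 [ 0.     0.     0.     1.   ]]
plate_top []
gauge []
gauge_post []
gauge_arm []
pan_in []
stock_tray []
scraper_mid []
brush_mid []
offcut0 []
1.5
```

View pics/scene0.png

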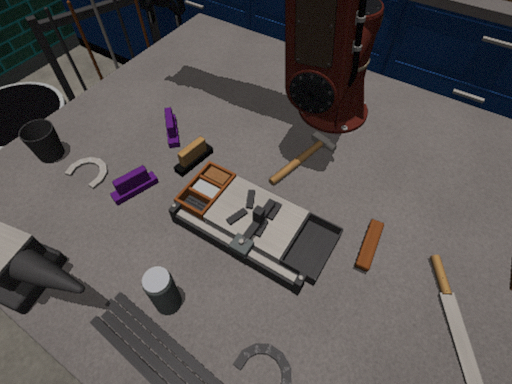

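View pics/side0.png

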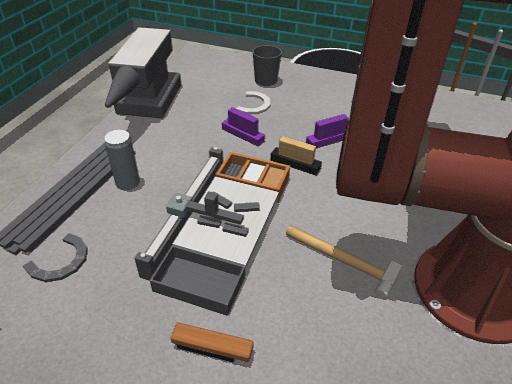

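```bash
python3 - <<'E'
from h import *
import pickle
S={c:snap(c) for c in ['scene','side']}
pickle.dump(S,open('s0.pkl','wb'))
C={c:cloud(S[c]) for c in S}
for c,boxes in {'scene':{'scr':(109+60,134,213,176),'plate':(160,160,345,295),'brush':(351,215,388,272),'hammer':(268,130,338,185)},'side':{'scr':(268,136,323,175),'plate':(135,140,295,318),'brush':(165,320,258,362),'hammer':(283,222,405,294)}}.items():
    for n,(l,t,r,b) in boxes.items():
        P=C[c][t:b,l:r].reshape(-1,3); I=S[c]['img'][t:b,l:r].reshape(-1,3).astype(int)
        ok=np.isfinite(P).all(1); P=P[ok];I=I[ok]
        if n=='plate':
            for lo,hi in [(-.005,.005),(.034,.046),(.046,.055),(.058,.08),(.08,.13)]:
                m=(P[:,2]>lo)&(P[:,2]<hi); print(c,n,lo,hi,m.sum(), P[m].min(0).round(3),P[m].max(0).round(3), np.median(P[m],0).round(4))
            continue
        m=P[:,2]>.008
        Q=P[m]; r=cv2.minAreaRect(Q[:,:2].astype(np.float32)*1000)
        print(c,n,m.sum(),Q.min(0).round(3),Q.max(0).round(3),r)
        if n=='scr':
            Q=P[P[:,2]>.068]; print('top',len(Q),np.median(Q,0),cv2.minAreaRect(Q[:,:2].astype(np.float32)*1000))
print(env.read_state()['t'])
E
```

```text
scene scr 1054 [ 0.402 -0.384  0.008] [ 0.545 -0.163  0.078] ((476.1678466796875, -276.9631652832031), (202.24526977539062, 141.9650421142578), 38.60036849975586)
top 212 [ 0.47487822 -0.26463064  0.07405156] ((473.4857482910156, -267.0533447265625), (24.926074981689453, 99.43453979492188), 82.83161926269531)
scene plate -0.005 0.005 13650 [ 0.205 -0.362 -0.005] [0.835 0.318 0.005] [ 5.846e-01  5.360e-02 -1.000e-04]
scene plate 0.034 0.046 5723 [ 0.463 -0.28   0.034] [0.842 0.243 0.046] [ 0.5657 -0.0044  0.0396]
scene plate 0.046 0.055 1443 [ 0.472 -0.271  0.046] [0.846 0.222 0.055] [ 0.6592 -0.005   0.0495]
scene plate 0.058 0.08 869 [ 0.511 -0.178  0.058] [0.853 0.222 0.08 ] [0.6571 0.0501 0.0725]
scene plate 0.08 0.13 287 [ 0.572 -0.017  0.08 ] [0.878 0.058 0.13 ] [0.5943 0.0421 0.1109]
scene brush 767 [0.389 0.291 0.021] [0.54  0.341 0.042] ((463.6127014160156, 315.39263916015625), (151.2936553955078, 36.003910064697266), 5.881765365600586)
scene hammer 732 [ 0.105 -0.023  0.008] [0.42  0.091 0.029] ((258.23907470703125, 15.182701110839844), (87.83307647705078, 320.43798828125), 
[... 424 characters left out ...]
1.000e-04]
side plate 0.034 0.046 6774 [ 0.461 -0.263  0.034] [0.84  0.247 0.046] [0.5471 0.0418 0.0396]
side plate 0.046 0.055 1602 [ 0.467 -0.262  0.046] [0.834 0.225 0.055] [0.6473 0.0497 0.0494]
side plate 0.058 0.08 1233 [ 0.475 -0.271  0.058] [0.836 0.226 0.08 ] [0.6341 0.0547 0.0718]
side plate 0.08 0.13 274 [0.567 0.036 0.08 ] [0.667 0.064 0.121] [0.5775 0.0563 0.1055]
side brush 1867 [0.385 0.293 0.008] [0.535 0.344 0.041] ((460.4781188964844, 318.6686706542969), (149.40550231933594, 37.737274169921875), 5.737663269042969)
side hammer 1610 [ 0.154 -0.016  0.008] [0.417 0.095 0.029] ((286.6255187988281, 16.80767059326172), (89.25518798828125, 260.982666015625), 73.19017791748047)
1.6
```

```bash
python3 - <<'E'
from h import *
import pickle
S=pickle.load(open('s0.pkl','rb'))
# top-down heightmap & color ortho merged: x 0.25..0.85? each 1mm
for c in S:
    P=cloud(S[c]).reshape(-1,3); I=S[c]['img'].reshape(-1,3)
    ok=np.isfinite(P).all(1)&(P[:,2]<.14)
    P=P[ok];I=I[ok]
    o=np.argsort(P[:,2]);P=P[o];I=I[o]
    img=np.zeros((300,400,3),np.uint8)
    # image: row = x decreasing from .8 to .2, col = y decreasing .4...-.4; 2mm/px
    r=((.80-P[:,0])/.002).astype(int); k=((.4-P[:,1])/.002).astype(int)
    m=(r>=0)&(r<300)&(k>=0)&(k<400)
    img[r[m],k[m]]=I[m][:,::-1]
    img=cv2.dilate(img,np.ones((2,2)))
    img=cv2.resize(img,None,fx=2,fy=2,interpolation=cv2.INTER_NEAREST)
    cv2.imwrite(f'pics/top_{c}.png',img)
E
```

```text
(no output)
```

View pics/top_scene.png

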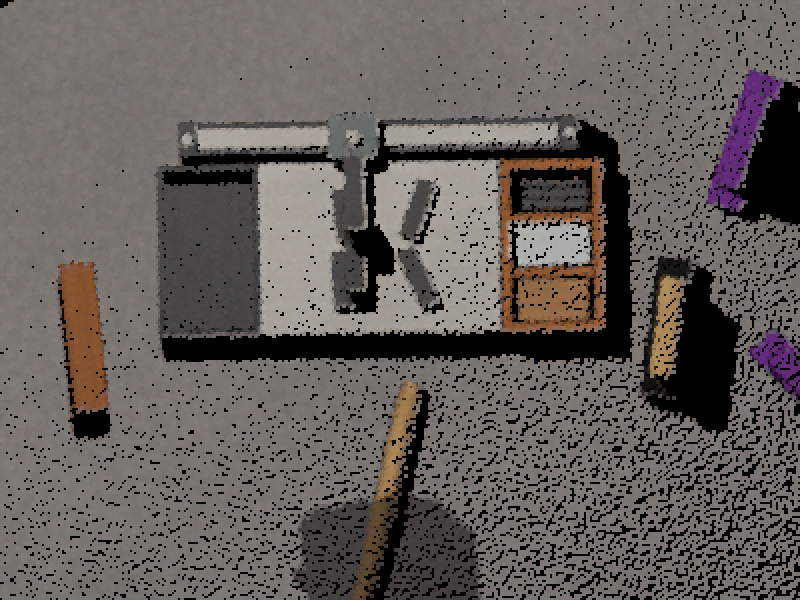

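View pics/top_side.png

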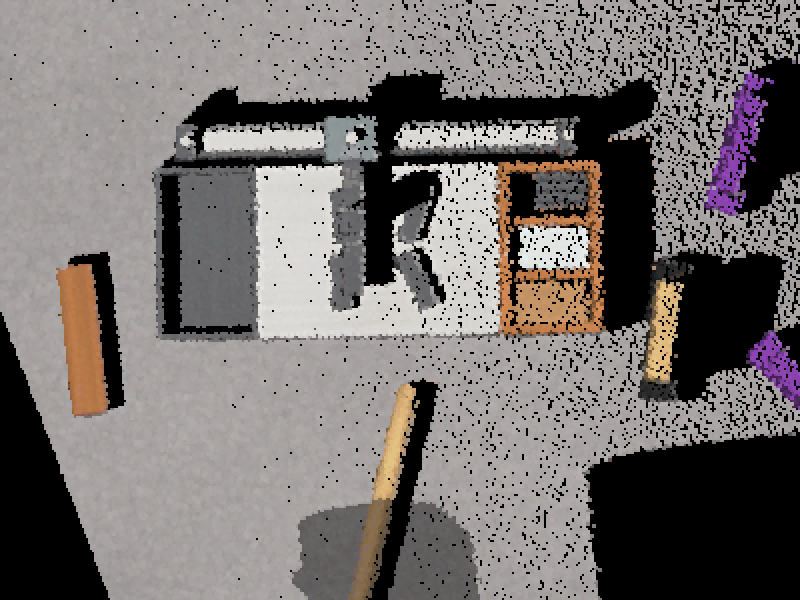

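move_arm(series=[23,31,1,0,0,-0.03,85,23,31,1,0,0,-0.03,85,23,31,1,0,0,-0.03,85,23,31,1,0,0,-0.03,85,23,31,1,0,0,-0.03,85,23,31,1,0,0,-0.03,85,23,31,1,0,0,-0.03,85,23,31,1,0,0,-0.03,85])

```text
t: 2.27
position: [0.3757, -0.3192, 0.2396]
ee_rot: [0.999, 0.041, 0.0, 0.0]
wrist_force: [0.7, -0.9, -0.6]
grip_width: 0.085
```

move_arm(series=[23,31,1,0,0,-0.03,85,23,31,1,0,0,-0.03,85,0,0,0,0,0,0,85])

```text
t: 2.52
position: [0.4238, -0.254, 0.242]
ee_rot: [1.0, 0.014, 0.001, -0.0]
wrist_force: [0.0, 0.1, 0.4]
grip_width: 0.0852
```

```bash
python3 - <<'E'
from h import *
import pickle
s=snap('wrist','w1.png'); pickle.dump(s,open('w1.pkl','wb'))
st=env.read_state(); print(st['t'],st['position'],st['ee_rot'])
print([(np.round(d['bbox']).astype(int).tolist(),round(d['confidence'],2)) for d in env.search_frame('wrist','scraper_mid')])
E
```

```text
2.5667 [ 0.42256141 -0.25623762  0.24179363] [9.99897719e-01 1.42961248e-02 3.78191850e-04 1.68987835e-04]
[([244, 57, 293, 189], 0.96), ([332, 128, 439, 232], 0.95), ([306, 2, 345, 22], 0.7)]
```

View pics/w1.png

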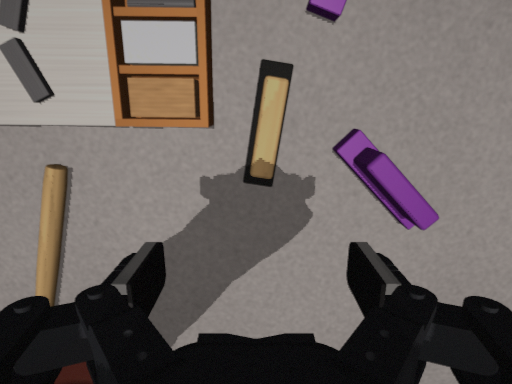

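```bash
cat >> h.py <<'E'
def rect(P2):
    (cx,cy),(w,h),a=cv2.minAreaRect((np.asarray(P2)*1000).astype(np.float32))
    if w<h: w,h,a=h,w,a-90
    a=(a+90)%180-90
    return np.round([cx,cy,w,h,np.radians(a)],3)
E
python3 - <<'E'
from h import *
import pickle
s=pickle.load(open('w1.pkl','rb')); C=cloud(s)
cr=s['img'][40:210,220:450]; cv2.imwrite('pics/crop1.png',cv2.cvtColor(cv2.resize(cr,None,fx=3,fy=3,interpolation=cv2.INTER_CUBIC),cv2.COLOR_RGB2BGR))
P=C[50:195,235:300].reshape(-1,3); P=P[np.isfinite(P).all(1)]
for lo,hi in [(.02,.03),(.068,.08),(.012,.08)]:
    Q=P[(P[:,2]>lo)&(P[:,2]<hi)]; print(lo,len(Q),np.median(Q,0).round(4),rect(Q[:,:2]))
Q=C[0:130,100:215].reshape(-1,3);Q=Q[(Q[:,2]>.04)&(Q[:,2]<.05)]; print('tray',Q.min(0),Q.max(0),rect(Q[:,:2]))
S=pickle.load(open('s0.pkl','rb'))
for c in S:
    P=cloud(S[c]).reshape(-1,3); I=S[c]['img'].reshape(-1,3).astype(int); ok=np.isfinite(P).all(1); P=P[ok]; I=I[ok]
    m=(P[:,0]>.45)&(P[:,0]<.75)&(P[:,1]>-.12)&(P[:,1]<.26)
    P=P[m];I=I[m]
    b=I.sum(1)
    plate=(P[:,2]>.037)&(P[:,2]<.043)&(b>330)&(P[:,0]<.645)&(I[:,0]-I[:,2]<40)&(P[:,1]>-.095)
    print(c,'plate',plate.sum(),rect(P[plate][:,:2]),np.median(P[plate][:,2]))
    rail=(P[:,0]>.64)&(P[:,2]>.047)&(P[:,2]<.054)
    q=P[rail]; print('rail',rail.sum(),rect(q[:,:2]), np.polyfit(q[:,1],q[:,0],1))
    post=(P[:,2]>.113)&(P[:,2]<.125); print('posttop',post.sum(),rect(P[post][:,:2]),np.median(P[post],0))
    arm=(P[:,2]>.07)&(P[:,2]<.078)&(P[:,0]<.64); print('arm',arm.sum(),rect(P[arm][:,:2]))
    off=(P[:,2]>.0465)&(P[:,2]<.054)&(P[:,0]<.64)
    print('off',off.sum())
    img=np.zeros((400,400),np.uint8)
E
```

```text
0.02 1447 [ 0.4934 -0.2588  0.0246] [ 4.6958e+02 -2.6489e+02  1.3984e+02  3.6011e+01 -1.2800e-01]
0.068 2438 [ 0.4729 -0.2649  0.0745] [ 4.69624e+02 -2.64883e+02  1.00191e+02  2.40290e+01 -1.29000e-01]
0.012 3914 [ 0.477  -0.2637  0.0736] [ 4.6958e+02 -2.6489e+02  1.3984e+02  3.6011e+01 -1.2800e-01]
tray [ 0.46685917 -0.20104826  0.04000005] [ 0.5893449  -0.08370229  0.04742233] [ 5.27911e+02 -1.41476e+02  1.21013e+02  1.17461e+02  1.60000e-02]
scene plate 3226 [553.114  22.061 236.059 171.888  -1.556] 0.03961869413901968
rail 712 [669.206  51.097 341.593  34.39   -1.543] [-0.01500501  0.66582202]
posttop 84 [583.291  45.93   23.931  23.39   -1.548] [0.58422385 0.04655837 0.11843377]
arm 238 [5.75220e+02 4.63080e+01 1.29285e+02 2.23260e+01 7.00000e-03]
off 495
side plate 3826 [549.405  74.027 339.936 170.366  -1.553] 0.0396709322240195
rail 662 [657.517  52.657 344.771  35.005   1.566] [-0.01991667  0.66193033]
posttop 101 [579.571  49.527  25.647  23.501  -1.558] [0.57867188 0.05028482 0.11803168]
arm 367 [5.72773e+02 4.88360e+01 1.33226e+02 2.39790e+01 2.90000e-02]
off 638
```

View pics/crop1.png

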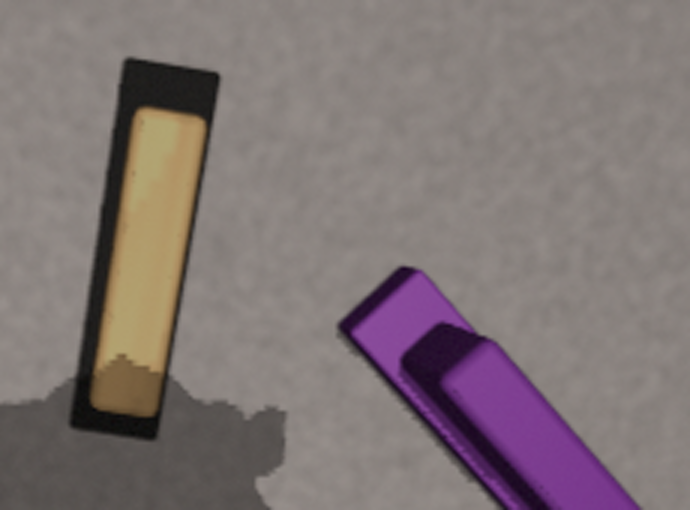

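move_arm(series=[15.8,36.8,0,0,0,-0.001,0,15.8,36.8,0,0,0,-0.001,0,15.8,36.8,0,0,0,-0.001,0,15.8,36.8,0,0,0,-0.001,0,15.8,36.8,0,0,0,-0.001,0,15.8,36.8,0,0,0,-0.001,0,15.8,36.8,0,0,0,-0.001,0,15.8,36.8,0,0,0,-0.001,0], force=40)

```text
t: 3.28
position: [0.5479, 0.0359, 0.2413]
ee_rot: [1.0, 0.007, 0.0, 0.0]
wrist_force: [0.1, -0.9, 0.1]
grip_width: -0.0001
```

move_arm(series=[15.8,36.8,0,0,0,-0.001,0,15.8,36.8,0,0,0,-0.001,0,0,0,0,0,0,0,0])

```text
t: 3.53
position: [0.5803, 0.113, 0.24]
ee_rot: [1.0, 0.008, -0.0, -0.001]
wrist_force: [0.3, -0.8, -0.5]
grip_width: 0.0005
```

```bash
python3 - <<'E'
from h import *
import pickle
s=snap('wrist','w2.png'); pickle.dump(s,open('w2.pkl','wb'))
st=env.read_state(); print(st['t'],st['position'],st['ee_rot'],st['grip_width'])
P=cloud(s).reshape(-1,3); I=s['img'].reshape(-1,3).astype(int); ok=np.isfinite(P).all(1); P=P[ok]; I=I[ok]
m=(P[:,0]>.45)&(P[:,0]<.75)&(P[:,1]>-.12)&(P[:,1]<.26)&(P[:,2]<.13); P=P[m];I=I[m]
b=I.sum(1)
plate=(P[:,2]>.037)&(P[:,2]<.0425)&(b>250)&(P[:,0]<.645)&(I[:,0]-I[:,2]<40)&(P[:,1]>-.095)
print('plate',plate.sum(),rect(P[plate][:,:2]),np.median(P[plate][:,2]))
rail=(P[:,0]>.64)&(P[:,2]>.047)&(P[:,2]<.054)
q=P[rail]; print('rail',rect(q[:,:2]), np.polyfit(q[:,1],q[:,0],1))
post=(P[:,2]>.113)&(P[:,2]<.122); print('posttop',post.sum(),rect(P[post][:,:2]),np.median(P[post],0))
img=np.zeros((200,400,3),np.uint8)
o=np.argsort(P[:,2]);P=P[o];I=I[o]
r=((.68-P[:,0])/.001).astype(int); k=((.25-P[:,1])/.001).astype(int); mm=(r>=0)&(r<200)&(k>=0)&(k<400)
img[r[mm],k[mm]]=I[mm][:,::-1]; cv2.imwrite('pics/top_w2.png',cv2.resize(img,None,fx=2,fy=2,interpolation=cv2.INTER_NEAREST))
E
```

```text
3.5833 [0.5795468  0.11054764 0.24020445] [ 9.99965453e-01  8.27997721e-03 -7.28777388e-04 -6.10231637e-05] 0.00014140349448563252
plate 22385 [548.705  74.378 340.642 170.242  -1.556] 0.039865571772885224
rail [664.797  43.845 327.374  32.898  -1.536] [-0.01547219  0.66221861]
posttop 731 [580.171  48.357  24.429  23.003  -1.552] [0.58080297 0.04902089 0.11869078]
```

View pics/w2.png

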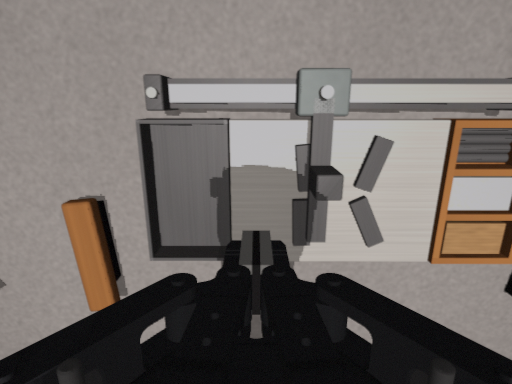

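View pics/top_w2.png

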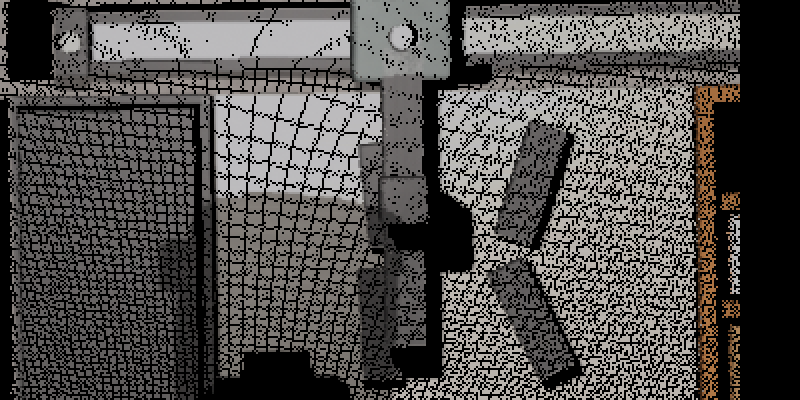

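move_arm(series=[0,0,-40,0,0,0,0,0,0,-40,0,0,0,0,0,0,-40,0,0,0,0,0,0,-32,0,0,0,0,0,-12,0,0,0,0,0,0,-15,0,0,0,0,0,0,-20,0,0,0,0,0,0,-20,0,0,0,0,0])

```text
t: 4.25
position: [0.5789, 0.0399, 0.0906]
ee_rot: [1.0, 0.007, 0.0, -0.0]
wrist_force: [0.7, 3.3, -3.3]
grip_width: -0.0003
```

move_arm(series=[0.5,-20,0,0,0,0,0,0.5,-20,0,0,0,0,0,0.5,-20,0,0,0,0,0,0.5,-20,0,0,0,0,0,0.5,-20,0,0,0,0,0,0.5,-15,0,0,0,0,0,0,-10,0,0,0,0,0,0,-5,0,0,0,0,0])

```text
t: 4.92
position: [0.5822, -0.0903, 0.0905]
ee_rot: [1.0, 0.006, 0.001, 0.0]
wrist_force: [-1.1, 2.2, 1.8]
grip_width: 0.0001
```

move_arm(series=[0,-5,0,0,0,0,0,0,-4,0,0,0,0,0,0,-3,0,0,0,0,0,0,0,0,0,0,0,0])

```text
t: 5.25
position: [0.5821, -0.1002, 0.0895]
ee_rot: [1.0, 0.007, 0.0, 0.0]
wrist_force: [0.0, -0.6, 0.8]
grip_width: -0.0
```

move_arm(series=[0,-2,0,0,0,0,0,0,-2,0,0,0,0,0,0,-2,0,0,0,0,0,0,0,0,0,0,0,0])

```text
t: 5.58
position: [0.5821, -0.1058, 0.0894]
ee_rot: [1.0, 0.007, 0.0, -0.0]
wrist_force: [1.4, 2.3, 0.7]
grip_width: -0.0001
```

move_arm(series=[0,-2,0,0,0,0,0,0,-2,0,0,0,0,0,0,0,0,0,0,0,0])

```text
t: 5.83
position: [0.582, -0.1061, 0.0894]
ee_rot: [1.0, 0.008, 0.0, -0.004]
wrist_force: [2.0, 21.5, 5.1]
grip_width: -0.0002
```

move_arm(series=[0,15,0,0,0,0,0,0,0,30,0,0,0,0,0,0,40,0,0,0,20,0,0,40,0,0,0,60,0,0,30,0,0,0,85,0,0,0,0,0,0,85])

```text
t: 6.33
position: [0.5841, -0.0958, 0.2369]
ee_rot: [1.0, 0.007, 0.004, 0.002]
wrist_force: [0.4, 0.2, 0.4]
grip_width: 0.0484
```

```bash
python3 - <<'E'
from h import *
import pickle
s=snap('wrist','w3.png'); pickle.dump(s,open('w3.pkl','wb'))
st=env.read_state(); print(st['t'],st['position'],st['ee_rot'],st['grip_width'])
P=cloud(s).reshape(-1,3); ok=np.isfinite(P).all(1); P=P[ok]
m=(P[:,0]>.5)&(P[:,0]<.65)&(P[:,1]>-.2)&(P[:,1]<.26)&(P[:,2]<.13); P=P[m]
post=(P[:,2]>.113)&(P[:,2]<.122); print('posttop',post.sum(),rect(P[post][:,:2]),np.median(P[post],0))
E
```

```text
6.3833 [ 0.58350373 -0.09555068  0.2334591 ] [0.99997103 0.00687788 0.00278152 0.00170235] 0.05552339607396408
posttop 740 [ 582.869 -132.006   24.149   23.759   -1.554] [ 0.58338703 -0.13167948  0.11864375]
```

View pics/w3.png

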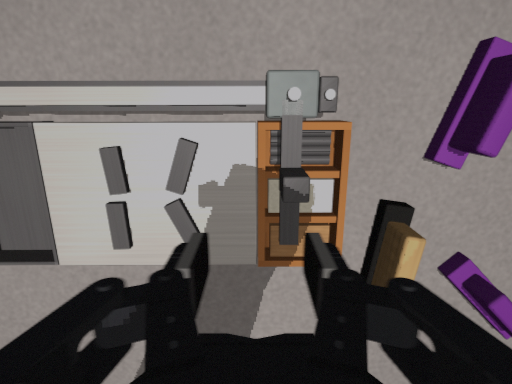

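move_arm(series=[-22.8,-33.9,0,0,0,-0.0284,85,-22.8,-33.9,0,0,0,-0.0284,85,-22.8,-33.9,0,0,0,-0.0284,85,-22.8,-33.9,0,0,0,-0.0284,85,-22.8,-33.9,0,0,0,-0.0284,85,0,0,-30,0,0,0,85,0,0,0,0,0,0,85,0,0,0,0,0,0,85])

```text
t: 7.05
position: [0.4666, -0.2634, 0.1972]
ee_rot: [0.998, -0.064, -0.002, -0.001]
wrist_force: [0.4, -0.4, 0.4]
grip_width: 0.0848
```

```bash
python3 - <<'E'
from h import *
import pickle
from scipy.spatial.transform import Rotation as R
s=snap('wrist','w4.png'); pickle.dump(s,open('w4.pkl','wb'))
st=env.read_state(); print(st['t'],st['position'],st['grip_width']); print(R.from_quat(st['ee_rot']).as_matrix().round(3))
C=cloud(s);P=C.reshape(-1,3); ok=np.isfinite(P).all(1); P=P[ok]
P=P[(abs(P[:,0]-.47)<.09)&(abs(P[:,1]+.265)<.05)]
for lo,hi in [(.02,.03),(.07,.08)]:
    Q=P[(P[:,2]>lo)&(P[:,2]<hi)]; print(lo,len(Q),np.median(Q,0).round(4),rect(Q[:,:2]))
# offcuts from w3
s=pickle.load(open('w3.pkl','rb'))
P=cloud(s).reshape(-1,3); I=s['img'].reshape(-1,3).astype(int); ok=np.isfinite(P).all(1);P=P[ok];I=I[ok]
c,a=np.array([.5495,.0235]),.0155
q=(P[:,:2]-c)@np.array([[np.cos(a),-np.sin(a)],[np.sin(a),np.cos(a)]])
m=(P[:,2]>.0465)&(P[:,2]<.053)&(abs(q[:,0])<.083)&(abs(q[:,1])<.115)
img=np.zeros((170,240),np.uint8)
u=((q[m]+[.085,.12])*1000).astype(int); img[u[:,0],u[:,1]]=255
img=cv2.morphologyEx(img,cv2.MORPH_CLOSE,np.ones((5,5)))
n,l,stt,ce=cv2.connectedComponentsWithStats(img)
for i in range(1,n):
    if stt[i,4]>100:
        v=np.argwhere(l==i)/1000.-[.085,.12]; print('plate frame',rect(v), (v.min(0)*1000).round(),(v.max(0)*1000).round())
E
```

```text
7.1 [ 0.46758075 -0.26342383  0.19874719] 0.08490623528244984
[[ 0.992 -0.127 -0.002]
 [-0.127 -0.992  0.001]
 [-0.002 -0.001 -1.   ]]
0.02 1602 [ 0.5154 -0.2718  0.0247] [ 4.69498e+02 -2.64848e+02  1.38700e+02  3.59870e+01 -1.28000e-01]
0.07 2906 [ 0.4747 -0.2653  0.0745] [ 4.70035e+02 -2.64872e+02  9.94440e+01  2.39820e+01 -1.34000e-01]
plate frame [-3.0993e+01  3.6300e+01  5.6269e+01  2.1588e+01  3.3000e-02] [-59.  25.] [-3. 47.]
plate frame [-24.957 -36.839  48.754  20.735   0.448] [-50. -54.] [  0. -18.]
plate frame [ 37.3   -40.1    61.348  20.871  -0.322] [  7. -59.] [ 69. -22.]
plate frame [32.946 33.566 52.145 20.858  0.095] [ 7. 21.] [59. 46.]
```

View pics/w4.png

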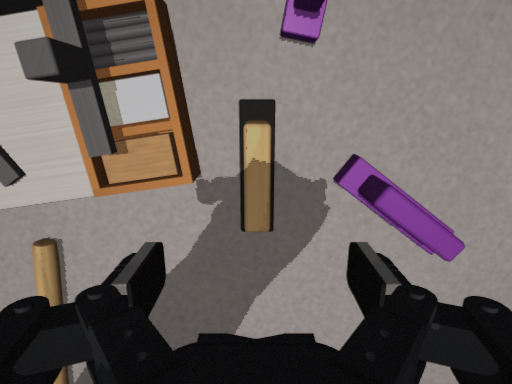

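move_arm(series=[1,-0.7,-40,0,0,0,60,1,-0.7,-40,0,0,0,60,0,0,-30,0,0,0,60,0,0,-25,0,0,0,60,0,0,-15,0,0,0,60,0,0,-10.7,0,0,0,60,0,0,0,0,0,0,60])

```text
t: 7.68
position: [0.4699, -0.2642, 0.0373]
ee_rot: [0.998, -0.063, -0.001, -0.001]
wrist_force: [-0.2, 0.6, 0.8]
grip_width: 0.0599
```

move_arm(series=[0,0,0,0,0,0,15,0,0,0,0,0,0,15,0,0,0,0,0,0,15,0,0,0,0,0,0,15,0,0,0,0,0,0,15,0,0,0,0,0,0,15], force=90)

```text
t: 8.18
position: [0.471, -0.2664, 0.0405]
ee_rot: [0.998, -0.064, 0.001, 0.001]
wrist_force: [0.1, 1.5, 7.0]
grip_width: 0.0231
```

move_arm(series=[0,0,15,0,0,0,15,0,0,25,0,0,0,15,0,0,35,0,0,0,15,0,0,40,0,0,0,15,0,0,25,0,0,0,15,0,0,0,0,0,0,15])

```text
t: 8.68
position: [0.472, -0.2678, 0.1854]
ee_rot: [0.998, -0.064, 0.004, 0.003]
wrist_force: [1.4, -0.5, -2.7]
grip_width: 0.0228
```

move_arm(series=[14,33,0,0,0,0.0238,15,14,33,0,0,0,0.0238,15,14,33,0,0,0,0.0238,15,14,33,0,0,0,0.0238,15,14,33,0,0,0,0.0238,15,14,33,0,0,0,0.0238,15,0,0,0,0,0,0,15])

```text
t: 9.27
position: [0.5549, -0.0623, 0.1777]
ee_rot: [1.0, 0.01, -0.0, -0.001]
wrist_force: [0.2, 0.1, -3.9]
grip_width: 0.023
```

```bash
python3 - <<'E'
from h import *
import pickle
from scipy.spatial.transform import Rotation as R
st=env.read_state(); print(st['t'],st['position'],st['grip_width'],st['wrist_force']); print(R.from_quat(st['ee_rot']).as_matrix().round(3))
s=snap('wrist','w5.png'); pickle.dump(s,open('w5.pkl','wb'))
s=snap('side','s5.png'); 
C=cloud(s);P=C.reshape(-1,3); ok=np.isfinite(P).all(1); P=P[ok]
E
```

```text
9.2667 [ 0.55486631 -0.06227593  0.1776601 ] 0.023006300054164854 [ 0.16269784  0.13338538 -3.92747948]
[[ 1.     0.021 -0.   ]
 [ 0.021 -1.     0.002]
 [-0.    -0.002 -1.   ]]
```

View pics/w5.png

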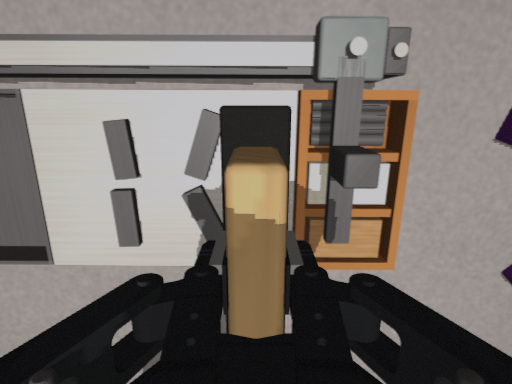

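View pics/s5.png

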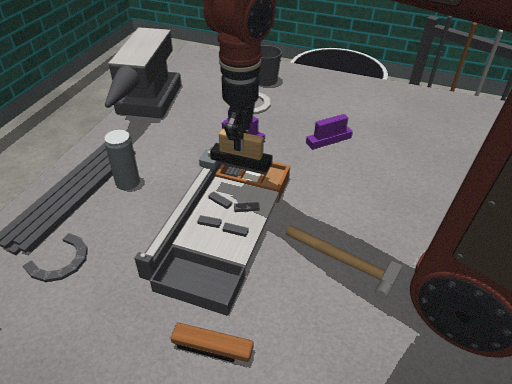

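```bash
python3 - <<'E'
from h import *
import pickle
s=pickle.load(open('w5.pkl','rb')); C=cloud(s)
for n,(l,t,r,b) in {'foot':(228,112,286,145),'grip':(232,170,280,325)}.items():
    P=C[t:b,l:r].reshape(-1,3);P=P[np.isfinite(P).all(1)]
    med=np.median(P[:,2]); P=P[abs(P[:,2]-med)<.012]
    A=np.c_[P[:,:2]-[.555,-.063],np.ones(len(P))]; k,_,_,_=np.linalg.lstsq(A,P[:,2],rcond=None); print(n,len(P),k.round(4),med)
P=C.reshape(-1,3);P=P[np.isfinite(P).all(1)]
Q=P[(P[:,2]>.155)&(P[:,2]<.168)&(abs(P[:,1]+.065)<.04)]; print('foot',rect(Q[:,:2]))
Q=C[100:330,215:295].reshape(-1,3);Q=Q[(Q[:,2]>.13)&(Q[:,2]<.23)];print(rect(Q[:,:2]),Q[:,2].min())
E
```

```text
foot 1905 [-0.0011  0.0106  0.1619] 0.16185697875637078
grip 7409 [-0.0024  0.0083  0.2119] 0.21190333950009363
foot [ 5.55533e+02 -6.22510e+01  1.35033e+02  3.62150e+01  2.10000e-02]
[ 5.57036e+02 -6.24130e+01  1.32140e+02  3.65000e+01  2.50000e-02] 0.15842538723067792
```

move_arm(series=[0,-5,-25,0,0,-0.005,15,0,0,-25,0,0,0,15,0,0,-20,0,0,0,15,0,0,-12,0,0,0,15,0,0,-8,0,0,0,15,0,0,0,0,0,0,15])

```text
t: 9.87
position: [0.5528, -0.0731, 0.0869]
ee_rot: [1.0, 0.004, -0.001, -0.0]
wrist_force: [0.4, -0.1, -3.5]
grip_width: 0.0229
```

move_arm(series=[0,0,-3,0,0,0.008,15,0,0,0,0,0,0,15])

```text
t: 10.03
position: [0.5544, -0.0732, 0.0865]
ee_rot: [1.0, 0.009, 0.001, 0.0]
wrist_force: [0.1, 0.2, -2.9]
grip_width: 0.0228
```

move_arm(series=[0,0,-2,0,0,0,15,0,0,0,0,0,0,15,0,0,0,0,0,0,15])

```text
t: 10.28
position: [0.5542, -0.0728, 0.0841]
ee_rot: [1.0, 0.009, 0.0, 0.0]
wrist_force: [0.6, 0.2, -3.5]
grip_width: 0.0232
```

move_arm(series=[0,0,-1.5,0,0,0,15,0,5,0,0,0,0,15,-0.1,8,0,0,0,0,15,-0.1,8,0,0,0,0,15,-0.1,8,0,0,0,0,15,-0.1,8,0,0,0,0,15,-0.1,8,0,0,0,0,15,-0.1,8,0,0,0,0,15])

```text
t: 10.95
position: [0.5533, -0.0188, 0.0822]
ee_rot: [1.0, 0.009, 0.0, 0.0]
wrist_force: [0.3, -1.1, -2.8]
grip_width: 0.0228
```

move_arm(series=[-0.1,8,0,0,0,0,15,-0.1,8,0,0,0,0,15,-0.1,8,0,0,0,0,15,-0.1,8,0,0,0,0,15,-0.1,6,0,0,0,0,15,0,0,0,0,0,0,15])

```text
t: 11.45
position: [0.5527, 0.0196, 0.0821]
ee_rot: [1.0, 0.009, -0.0, -0.0]
wrist_force: [-0.1, 0.2, -3.8]
grip_width: 0.0227
```

```bash
python3 - <<'E'
from h import *
s=snap('wrist','w6.png'); s=snap('side')
cv2.imwrite('pics/s6.png',cv2.cvtColor(cv2.resize(s['img'][140:340,120:340],None,fx=3,fy=3,interpolation=cv2.INTER_CUBIC)[:600],cv2.COLOR_RGB2BGR))
st=env.read_state(); print(st['t'],st['position'],st['wrist_force'],st['grip_width'])
E
```

```text
11.55 [0.55275122 0.01863836 0.08205899] [-0.11987803 -0.41654605 -2.8560265 ] 0.022747596642212826
```

View pics/w6.png

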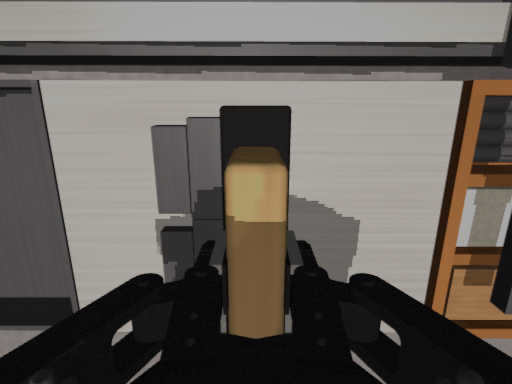

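View pics/s6.png

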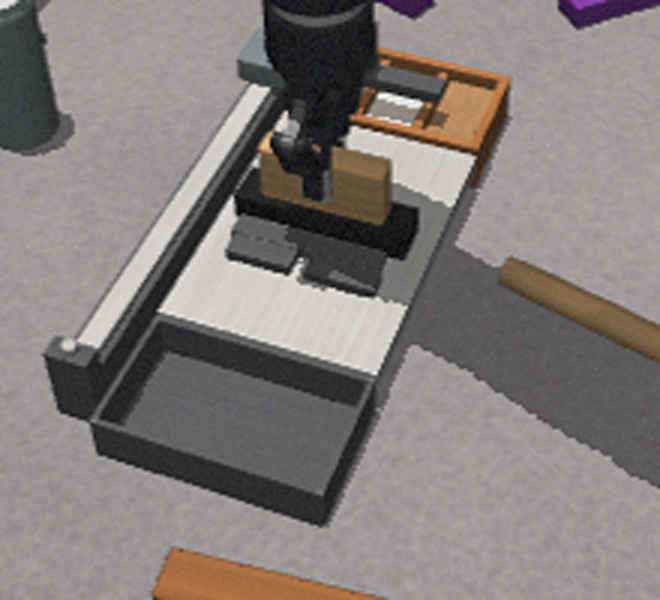

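move_arm(series=[-0.1,6,0,0,0,0,15,-0.1,8,0,0,0,0,15,-0.1,8,0,0,0,0,15,-0.1,8,0,0,0,0,15,-0.1,8,0,0,0,0,15,-0.1,8,0,0,0,0,15,-0.1,8,0,0,0,0,15,-0.1,6,0,0,0,0,15])

```text
t: 12.22
position: [0.5519, 0.0794, 0.0821]
ee_rot: [1.0, 0.009, -0.0, -0.0]
wrist_force: [0.7, -1.1, -3.6]
grip_width: 0.0228
```

move_arm(series=[-0.1,6,0,0,0,0,15,-0.1,6,0,0,0,0,15,-0.1,6,0,0,0,0,15,-0.1,6,0,0,0,0,15,-0.1,6,0,0,0,0,15,0,0,0,0,0,0,15])

```text
t: 12.72
position: [0.5514, 0.1096, 0.0822]
ee_rot: [1.0, 0.009, -0.0, -0.0]
wrist_force: [-0.8, 0.8, -3.6]
grip_width: 0.023
```

```bash
python3 - <<'E'
from h import *
s=snap('wrist','w7.png'); s=snap('side')
cv2.imwrite('pics/s7.png',cv2.cvtColor(cv2.resize(s['img'][140:340,120:340],None,fx=3,fy=3,interpolation=cv2.INTER_CUBIC)[:600],cv2.COLOR_RGB2BGR))
st=env.read_state(); print(st['t'],st['position'],st['wrist_force'],st['grip_width'])
E
```

```text
12.8167 [0.55149814 0.10862996 0.08215592] [ 0.04182617  0.48334163 -3.56930394] 0.022967434893558226
```

View pics/w7.png

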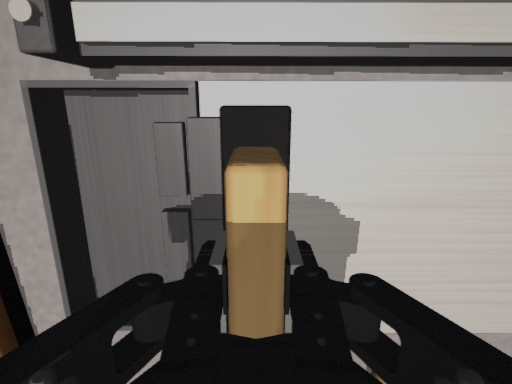

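View pics/s7.png

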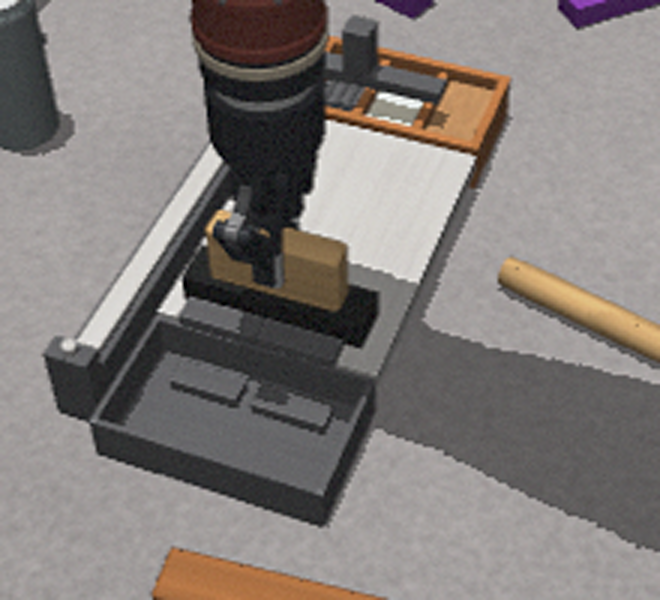

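move_arm(series=[-0.1,6,0,0,0,0,15,-0.1,6,0,0,0,0,15,-0.1,6,0,0,0,0,15,-0.1,6,0,0,0,0,15,-0.1,6,0,0,0,0,15,-0.1,6,0,0,0,0,15,-0.1,4,0,0,0,0,15,0,0,0,0,0,0,15])

```text
t: 13.48
position: [0.5508, 0.1442, 0.082]
ee_rot: [1.0, 0.013, -0.0, -0.002]
wrist_force: [-0.0, 0.1, -3.2]
grip_width: 0.0227
```

```bash
python3 - <<'E'
from h import *
s=snap('wrist','w8.png'); s=snap('side')
cv2.imwrite('pics/s8.png',cv2.cvtColor(cv2.resize(s['img'][140:340,120:340],None,fx=3,fy=3,interpolation=cv2.INTER_CUBIC)[:600],cv2.COLOR_RGB2BGR))
st=env.read_state(); print(st['t'],st['position'],st['wrist_force'],st['grip_width'])
E
```

```text
13.5833 [0.55090335 0.14370292 0.08209461] [ 0.06220393 -0.15479671 -3.46124045] 0.0230076681691811
```

View pics/s8.png

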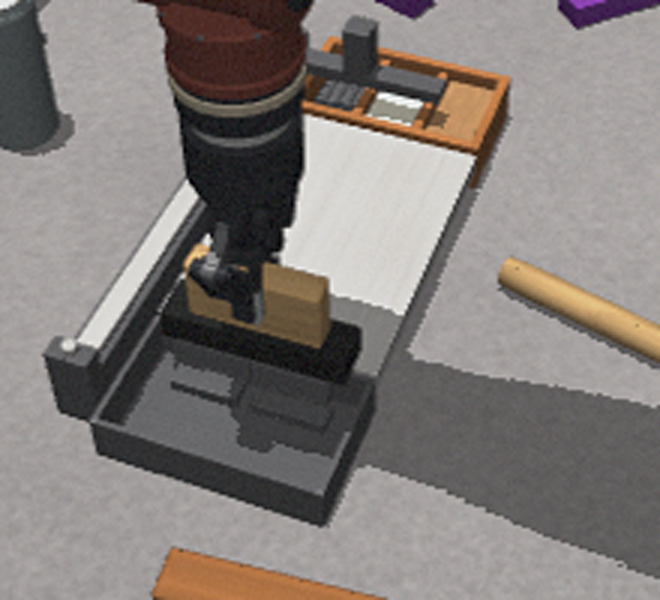

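View pics/w8.png

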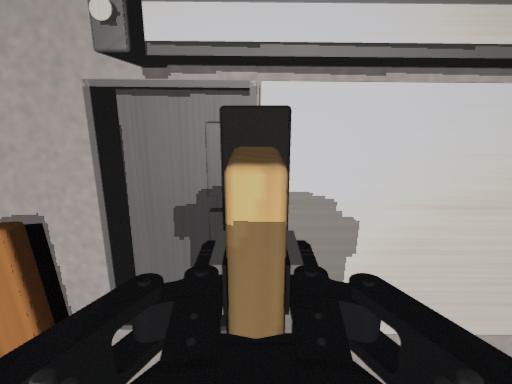

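move_arm(series=[-0.1,5,0,0,0,0,15,-0.1,5,0,0,0,0,15,0,-10,0,0,0,0,15,0,-10,10,0,0,0,15,0,-20,30,0,0,0,15,0,-25,30,0,0,0,15,0,-30,25,0,0,0,15,0,0,0,0,0,0,15])

```text
t: 14.25
position: [0.5536, 0.0486, 0.1841]
ee_rot: [1.0, 0.014, 0.004, -0.002]
wrist_force: [0.6, 0.0, -3.2]
grip_width: 0.0223
```

```bash
python3 - <<'E'
from h import *
import pickle
s=snap('wrist','w9.png');pickle.dump(s,open('w9.pkl','wb'))
st=env.read_state(); print(st['t'],st['position'],st['wrist_force'],st['grip_width'])
s=snap('side'); pickle.dump(s,open('s9.pkl','wb'))
cv2.imwrite('pics/s9.png',cv2.cvtColor(cv2.resize(s['img'][140:340,120:340],None,fx=3,fy=3,interpolation=cv2.INTER_CUBIC)[:600],cv2.COLOR_RGB2BGR))
E
```

```text
14.3 [0.55283914 0.05058529 0.18141118] [-0.73781235 -0.05792877 -3.95410312] 0.02288461722916995
```

View pics/s9.png

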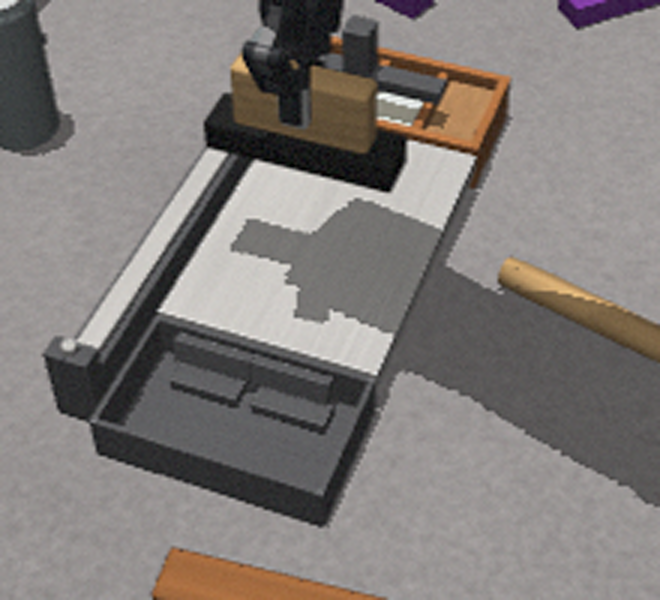

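View pics/w9.png

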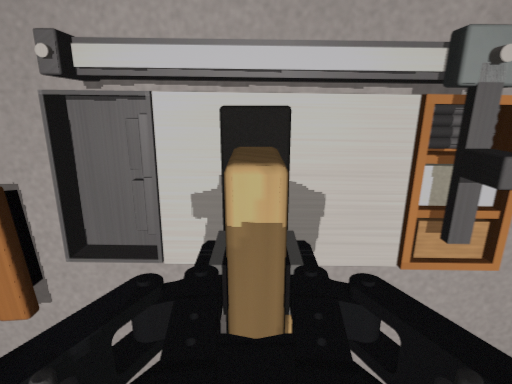

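move_arm(series=[-9.2,-35.6,5,0,0,-0.0167,15,-9.2,-35.6,5,0,0,-0.0167,15,-9.2,-35.6,0,0,0,-0.0167,15,-9.2,-35.6,0,0,0,-0.0167,15,-9.2,-35.6,0,0,0,-0.0167,15,-9.2,-35.6,0,0,0,-0.0167,15,-9.2,-35.6,0,0,0,-0.0167,15,-9.2,-35.6,0,0,0,-0.0167,15])

```text
t: 15.02
position: [0.4761, -0.2315, 0.1861]
ee_rot: [0.999, -0.051, -0.0, -0.004]
wrist_force: [0.6, -0.3, -3.0]
grip_width: 0.0229
```

move_arm(series=[-9.2,-35.6,0,0,0,-0.0167,15,0,0,-40,0,0,0,15,0,0,-40,0,0,0,15,0,0,-25,0,0,0,15,0,0,0,0,0,0,15,0,0,0,0,0,0,15])

```text
t: 15.52
position: [0.4669, -0.2649, 0.0807]
ee_rot: [0.998, -0.059, -0.001, -0.005]
wrist_force: [0.3, -0.0, -2.5]
grip_width: 0.0228
```

```bash
python3 - <<'E'
from h import *
import pickle
from scipy.spatial.transform import Rotation as R
s=snap('wrist','w10.png');C=cloud(s)
st=env.read_state(); print(st['t'],st['position'],st['wrist_force'],st['grip_width']); print(R.from_quat(st['ee_rot']).as_matrix().round(4))
for n,(l,t,r,b) in {'foot':(228,112,286,145),'grip':(232,170,280,325)}.items():
    P=C[t:b,l:r].reshape(-1,3);P=P[np.isfinite(P).all(1)]
    med=np.median(P[:,2]); P=P[abs(P[:,2]-med)<.012]
    A=np.c_[P[:,:2]-st['position'][:2],np.ones(len(P))]; k,_,_,_=np.linalg.lstsq(A,P[:,2],rcond=None); print(n,len(P),k.round(4),med)
E
```

```text
15.5667 [ 0.46815548 -0.26598052  0.0828245 ] [ 0.04876133  0.43401053 -2.55055005] 0.022832505788582484
[[ 9.931e-01 -1.173e-01  6.000e-04]
 [-1.173e-01 -9.931e-01  7.600e-03]
 [-3.000e-04 -7.600e-03 -1.000e+00]]
foot 1905 [0.0055 0.0168 0.0644] 0.06465553494019984
grip 7412 [-0.0034  0.0176  0.1149] 0.11484475843920067
```

View pics/w10.png

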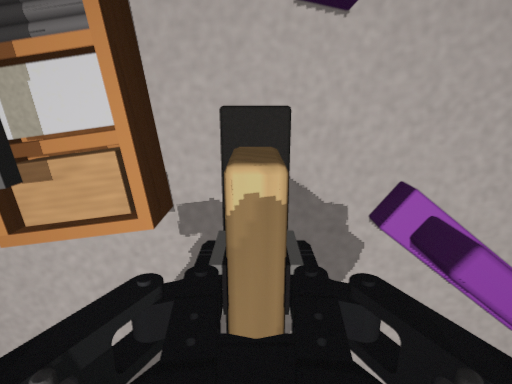

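move_arm(series=[0,0,-20,-0.007,0,0,15,0,0,-12,-0.007,0,0,15,0,0,-6,0,0,0,15,0,0,-1.5,0,0,0,15,0,0,0,0,0,0,15,0,0,0,0,0,0,15])

```text
t: 16.07
position: [0.4689, -0.267, 0.0443]
ee_rot: [0.998, -0.059, 0.001, 0.004]
wrist_force: [-0.5, -0.1, -2.6]
grip_width: 0.0232
```

move_arm(series=[0,0,-2,0,0,0,15,0,0,-1,0,0,0,15,0,0,0,0,0,0,15,0,0,0,0,0,0,15])

```text
t: 16.4
position: [0.4685, -0.2669, 0.0404]
ee_rot: [0.998, -0.059, 0.001, 0.004]
wrist_force: [0.4, -1.3, 1.2]
grip_width: 0.0231
```

move_arm(series=[0,0,0,0,0,0,30,0,0,0,0,0,0,45,0,0,0,0,0,0,60,0,0,0,0,0,0,60,0,0,15,0,0,0,60,0,0,25,0,0,0,60,0,0,35,0,0,0,60,0,0,35,0,0,0,60])

```text
t: 17.07
position: [0.4673, -0.2658, 0.1501]
ee_rot: [0.998, -0.059, -0.0, 0.003]
wrist_force: [1.5, -0.3, -0.7]
grip_width: 0.0602
```

move_arm(series=[0,0,40,0,0,0,60,-10,0,30,0,0,0,60,-20,0,0,0,0,0,60,-20,0,0,0,0,0,60,0,0,0,0,0,0,60,0,0,0,0,0,0,60])

```text
t: 17.57
position: [0.4178, -0.2666, 0.2199]
ee_rot: [0.998, -0.06, 0.001, 0.004]
wrist_force: [1.2, 0.2, -0.2]
grip_width: 0.06
```

```bash
python3 - <<'E'
from h import *
import pickle
st=env.read_state(); print(st['t'],st['position'],st['wrist_force'],st['grip_width'],abs(st['dq']).max())
S={}
for c in ['wrist','side','scene']:
    s=S[c]=snap(c,f'f_{c}.png')
    P=cloud(s).reshape(-1,3);P=P[np.isfinite(P).all(1)]
    q=P[(abs(P[:,0]-.47)<.09)&(abs(P[:,1]+.267)<.06)&(P[:,2]<.1)]
    for lo,hi in [(.02,.03),(.068,.082)]:
        Q=q[(q[:,2]>lo)&(q[:,2]<hi)]
        if len(Q)>20:
            k=np.linalg.lstsq(np.c_[Q[:,:2]-Q[:,:2].mean(0),np.ones(len(Q))],Q[:,2],rcond=None)[0]; print(c,lo,len(Q),rect(Q[:,:2]),'plane',k.round(4))
    p=P[(P[:,2]>.113)&(P[:,2]<.122)&(abs(P[:,0]-.582)<.03)&(abs(P[:,1]+.13)<.05)]
    if len(p)>20: print(c,'post',rect(p[:,:2]))
    if c!='wrist':
        b=P[(P[:,0]>.37)&(P[:,0]<.56)&(P[:,1]>.28)&(P[:,1]<.36)&(P[:,2]>.012)]; print('brush',rect(b[:,:2]))
        cc,a=np.array([.5495,.0235]),.0155
        qq=(P[:,:2]-cc)@np.array([[np.cos(a),-np.sin(a)],[np.sin(a),np.cos(a)]])
        m=(abs(qq[:,0])<.078)&(abs(qq[:,1])<.11); z=P[m][:,2]; print('on plate above 46mm:',((z>.046)&(z<.06)).sum(),m.sum())
        print([(np.round(d['bbox']).astype(int).tolist(),round(d['confidence'],2)) for d in env.search_frame(c,'offcut0')])
pickle.dump(S,open('f.pkl','wb'))
s=S['side']; cv2.imwrite('pics/f_crop.png',cv2.cvtColor(cv2.resize(s['img'][120:320,130:340],None,fx=3,fy=3,interpolation=cv2.INTER_CUBIC),cv2.COLOR_RGB2BGR))
E
```

```text
17.5667 [ 0.41779959 -0.26663166  0.21993293] [ 1.17165551  0.22452435 -0.20620595] 0.059959626214800874 0.030243783471413883
wrist 0.02 1655 [ 4.66915e+02 -2.66973e+02  1.39408e+02  3.59730e+01 -1.19000e-01] plane [-0.0002 -0.0041  0.0246]
wrist 0.068 2824 [ 4.67217e+02 -2.66913e+02  9.86580e+01  2.39250e+01 -1.31000e-01] plane [-0.002   0.0004  0.0743]
wrist post [ 571.839 -132.375   24.494    5.198    1.514]
side 0.02 275 [ 4.67500e+02 -2.64091e+02  1.39601e+02  3.89670e+01 -1.05000e-01] plane [ 0.0008 -0.0006  0.0245]
side 0.068 247 [ 4.66915e+02 -2.64240e+02  1.00081e+02  2.77560e+01 -1.36000e-01] plane [-0.0137 -0.1131  0.0735]
side post [ 582.043 -131.085   26.697   23.519    1.551]
brush [4.60398e+02 3.19257e+02 1.49696e+02 3.79930e+01 9.50000e-02]
on plate above 46mm: 0 4620
[([201, 267, 231, 288], 0.82), ([181, 262, 200, 277], 0.77), ([152, 248, 248, 315], 0.72), ([177, 250, 203, 265], 0.58), ([201, 261, 232, 277], 0.51)]
scene 0.02 204 [ 4.71115e+02 -2.66879e+02  1.41383e+02  3.57640e+01 -1.52000e-01] plane [ 0.0002 -0.0097  0.0245]
scene 0.068 210 [ 4.71176e+02 -2.68849e+02  9.79480e+01  2.61710e+01 -1.59000e-01] plane [-0.0135 -0.0996  0.0736]
scene post [ 586.047 -134.488   25.147   23.99     1.565]
brush [4.63842e+02 3.15462e+02 1.51057e+02 3.60290e+01 1.06000e-01]
on plate above 46mm: 0 3844
[([282, 243, 297, 261], 0.6), ([301, 227, 315, 246], 0.41)]
```

View pics/f_crop.png

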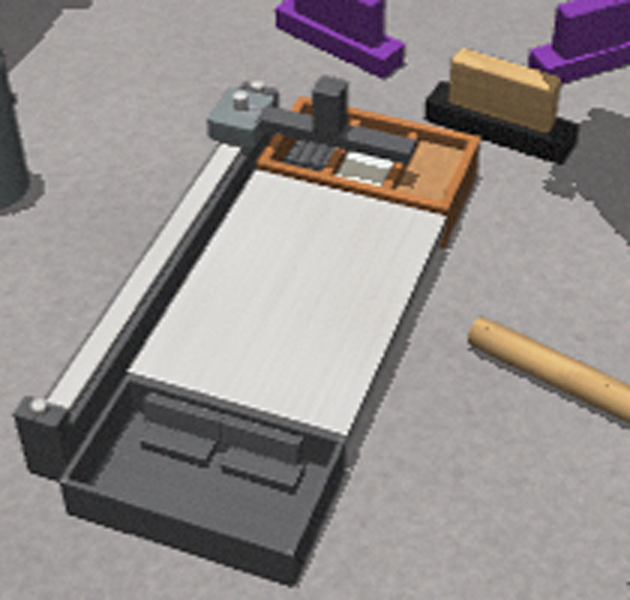

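View pics/f_scene.png

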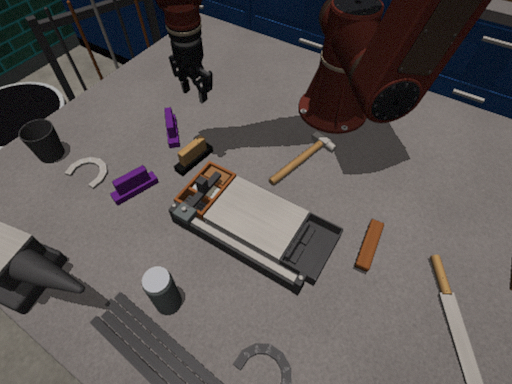

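View pics/f_wrist.png

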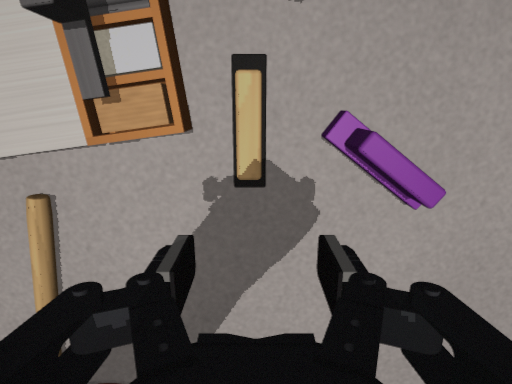

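```bash
python3 -c "
from station import env
print(env.hand_in())"
```

```text
the job is handed in; nothing more can be done
None
```

I pushed the gauge head home to the −y end stop, swept all four offcuts into the catch pan in one pass with the scraper block, and stood the block back on the bench. The job was handed in after about 18 s; no verdict is reported.

What the last checks showed:
- **Gauge head:** it stopped moving and the push force rose to about 21 N, so it is against the stop. The post is 180 mm from where it started, about −0.155 m on the joint.
- **Offcuts:** all four are inside the pan, two lying flat and two on edge against the near wall. Nothing is left on the plate. In the side view the network boxed all four; in the scene view it reported only two.
- **Scraper block:** it stands upright beside the tray at about (0.467, −0.267), with its grip top 74 mm above the bench and level in the wrist view. The side and scene depths showed a slope of about 0.1 across the thin grip top. I read that as an edge effect, because the foot is level in all three views.
- **Brush:** it is unmoved within the measurement error of about 1 mm.
- **Robot:** it stands clear of everything, about 220 mm above the bench.

The scene and side cameras disagreed by about 4 mm throughout, so I used the wrist camera for the grasp and the sweep.

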